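Set out a water sample's bottles for their instruments

TASK

Set out the next water sample for its runs: stand the red-, the blue- and the yellow-capped bottle each upright in the open well of the carrier of its own colour. Each well takes one bottle, and the white-capped blank, already run, still stands in one of them: put it away upright in the grey returns tote. Leave the green-capped bottle standing where it is, and tip none of these bottles over.

Things in the scene. Friction and masses are not known exactly. Their poses are not given: they have to be found in the camera images.
- bottle_red: round white sample bottle with red screw cap and red label stripe; body 50 mm diameter up to 66 mm height, sloping shoulder, cap 41 mm diameter from 77 to 97 mm (its top), about 0.14 kg. Origin: centre of its underside, z up. Stands upright on the bench between robot and carriers, at least 100 mm from the next bottle, centre to centre.
- bottle_blue: round white sample bottle with blue screw cap and blue label stripe; body 50 mm diameter up to 66 mm height, sloping shoulder, cap 41 mm diameter from 77 to 97 mm (its top), about 0.14 kg. Origin: centre of its underside, z up. Stands upright on the bench between robot and carriers, at least 100 mm from the next bottle, centre to centre.
- bottle_yellow: round white sample bottle with yellow screw cap and yellow label stripe; body 50 mm diameter up to 66 mm height, sloping shoulder, cap 41 mm diameter from 77 to 97 mm (its top), about 0.14 kg. Origin: centre of its underside, z up. Stands upright on the bench between robot and carriers, at least 100 mm from the next bottle, centre to centre.
- bottle_white: round white sample bottle with white screw cap and white label stripe; body 50 mm diameter up to 66 mm height, sloping shoulder, cap 41 mm diameter from 77 to 97 mm (its top), about 0.14 kg. Origin: centre of its underside, z up. The blank: at the start it stands in the open well of any one of the three carriers.
- bottle_green: round white sample bottle with green screw cap and green label stripe; body 50 mm diameter up to 66 mm height, sloping shoulder, cap 41 mm diameter from 77 to 97 mm (its top), about 0.14 kg. Origin: centre of its underside, z up. Stands upright on the bench between robot and carriers, at least 100 mm from the next bottle, centre to centre. Not for these runs.
- carrier_red: low red two-place bottle carrier, fixed, 84 mm wide (y). Origin: underside, below the centre of its open well: 76 x 76 mm inside, floor 5 mm above the bench, walls 4 mm thick, 24 mm high; it may hold the white-capped bottle. x points (yaw within 0.2 rad of world x) to its rear place, 70 mm along, where an amber bottle 38 mm across, 86 mm high, sits fixed; a tab ends 113 mm along.
- carrier_blue: low blue two-place bottle carrier, fixed, 84 mm wide (y). Origin: underside, below the centre of its open well: 76 x 76 mm inside, floor 5 mm above the bench, walls 4 mm thick, 24 mm high; it may hold the white-capped bottle. x points (yaw within 0.2 rad of world x) to its rear place, 70 mm along, where an amber bottle 38 mm across, 86 mm high, sits fixed; a tab ends 113 mm along.
- carrier_yellow: low yellow two-place bottle carrier, fixed, 84 mm wide (y). Origin: underside, below the centre of its open well: 76 x 76 mm inside, floor 5 mm above the bench, walls 4 mm thick, 24 mm high; it may hold the white-capped bottle. x points (yaw within 0.2 rad of world x) to its rear place, 70 mm along, where an amber bottle 38 mm across, 86 mm high, sits fixed; a tab ends 113 mm along.
- tote: shallow open grey plastic returns tote, fixed, empty, at the far left or far right; 160 mm (its x) by 130 mm (its y) outside, 40 mm high, walls and floor 4 mm thick. Origin: centre of its underside, z up. A blue tip box with yellow tips stands on the other side.
Things that resemble listed ones, but are neither listed nor needed, are in the scene too. What is shaped like the bottle_red but orange or turquoise is not meant.

How it is judged:
By the outcome, as a careful person would: the job done as asked, in the order asked, and still so for the second after the job is handed in, with the robot touching nothing.
It also fails if it takes over 120 s, if anything falls off the work surface, if the arm or the gripper's body presses on something with over 40 N, if the wrist force passes 120 N, or if a joint passes its speed limit or range.

ROBOT

A 7-joint arm with a two-finger parallel gripper is mounted at the origin on the work surface. World frame = base frame: x ahead of the robot, y to its left, z up, the work surface at z = 0. Lengths are in m, angles in rad, forces in N, time in s.
With the tool pointing down it reaches from about 0.425 to 0.825 m from the base axis. Payload 3.6 kg.
Tool frame: the origin (TCP) lies on the centre line of the jaws, within the pads' length; the fingertips stand 19 mm ahead of it and the grasp point (between the pads) is the TCP (ctrl.tip_reach is the distance from the TCP to the fingertips, in m); z points along the fingers, y is the line along which they close (so a half turn about z gives the same grasp; the last joint's range is limited). The gripper opens to 85 mm and grips with 20 to 120 N. Pads are 22 mm wide; open, the fingers measure 114 mm over their backs; the gripper's body (76 mm by 85 mm) begins 54 mm behind the grasp point. The pads swing forward as they close: fully open they stand 13 mm farther back than shut.
Start: joints at [1.097, 0.615, -0.013, 1.423, 0.008, 1.103, -0.04], TCP at [0.281, -0.586, 0.226] pointing down, gripper open.
Joint ranges: [-3.12, 3.12], [-0.3, 2.06], [-1.34, 1.32], [0.26, 2.42], [-1.36, 4.5], [0.01, 1.98], [-2.84, 2.84]. Speed limits (rad/s): [2.79, 2.79, 3.14, 3.14, 3.14, 3.14, 3.14].

INTERFACE

Orientations are given as a unit quaternion [x, y, z, w].
In Python, from rig import status, eyes, hand_in, models, ctrl gives the robot as it stands.
- The arm moves only by the tool play_rows, never from a script. Its argument "deltas" is a list of rows, each a list of 7 numbers: the gripper's target within -1 to 1 (fully open at 1, half-way at 0, shut at -1), then the shift along the tool's x, y, z in units of 100 mm (1.0 is 100 mm), then the turn, a rotation vector about the tool's x, y, z in units of 180 degrees (1.0 is 180 degrees). In form: [[gripper, x, y, z, wx, wy, wz], ...]. A call has 1 to 12 rows; each row is the pose to reach, as a shift and turn from the pose commanded when the call began, along the tool's axes at that moment, turning the shorter way round; what a row does not reach only later rows make up. A row lasts 1/12 s, in which the tool goes at most 41.7 mm and 7.16 degrees, less where a joint would pass 70% of its speed; a pose out of reach is approached as far as the arm can. A call with a number of a shift or a turn outside -1 to 1 is refused whole. A call with a gripper value outside its range is refused whole. The fingers move at their own pace and stop on an object; the grip force is fixed at half the most. Time passes only in rows, so rows that repeat a pose let the fingers close. It gives the time, the measured TCP pose, the force, the opening and the grip force at its end, in the units of the state.
- status.sense(): the state, without advancing time (a new reading comes with each control period).
- eyes.capture(name): name is "scene" or "top" or "wrist"; returns (picture, depth): 400x640x3 uint8, red, green, blue; 400x640 float32, m along the optical axis (not along the pixel's ray), 0 where there is no reading.
- eyes.camera_info(name): a dict with "K" (3x3 intrinsics, pixels), "R" (3x3) and "t" (3): a world point X has camera coordinates R X + t. Camera axes: x right, y down, z forward; pixel columns grow to the right and rows downward; lengths in m; the calibration is good to about 2 mm. A picture is of the moment at which its call begins: read the wrist's pose just before it. camera_info takes no time and is no camera call; for the wrist camera it gives the pose at the moment of the call.
- hand_in(): hands the job in; it is judged then, once.
Trained networks look in the newest picture that a camera, given by its name, has taken for a name from the list of things; names that differ only in an ending like _2 or _b are one class to them, and where a whole thing is asked for, a point or a joint stands for the part that bears it (a point fixed in the world has none). Each returns a list of dicts, best first, with "conf" (0 to 1); they miss things now and then, are a little off and sometimes report something else, mostly with a low value. They report only what shows in the picture. A call takes as long as a camera call. They do not tell look-alikes from the thing itself.
- models.regions_of(label, camera): "mask" (400x640 bool, what is visible of it) and "bbox" ([left, top, right, bottom] in pixels, round what is visible of it).
The state is a dict: "t": time; "joint_pos": joint angles; "joint_velocities": joint speeds; "tau": joint torques, N m; "eef_pos": TCP position; "eef_rot": TCP orientation; "force": force on the tool from outside, world axes, zero at the start; "ft_torque": the same for the moment, N m; "grip_width": finger opening in m; "grip_force": force on a finger pad.
Only numpy, scipy, OpenCV 4.12 (cv2) and the standard library are available. Lean on these libraries where they do the work, as an engineer would, in place of code of your own. Each camera call takes 0.05 s, during which the arm holds its last target. There are 200 camera calls.

## Working session

There is one attempt and no reset: what is moved stays moved. The work goes in short steps, Python scripts to look and compute and a tool call to move; the robot and the scene stay as the last step left them, time stands still between calls to the robot, and variables do not carry over. Pictures are saved under pics/ and viewed, at most 14 in all, crops included, and the job is handed in when it is done.

Besides the shell and the picture viewer there is one more tool, called after "Emit:" by a JSON object that holds its "name" and its "arguments", one argument or row to a line. play_rows: Moves the arm, as the interface text tells. Its arguments: {"type":"object","properties":{"deltas":{"type":"array"}},"required":["deltas"]}

```bash
mkdir -p pics; ls
cat > h.py <<'E'
import numpy as np,cv2
from rig import status,eyes,models,ctrl
def world(cam,depth,us,vs,ci):
    K,R,t=[np.array(ci[k]) for k in("K","R","t")]
    z=depth[vs,us]
    p=np.stack([(us-K[0,2])/K[0,0]*z,(vs-K[1,2])/K[1,1]*z,z],-1)
    return (p-t)@R
E
python3 - <<'E'
from h import *
print(status.sense())
for c in("top","scene"):
    im,d=eyes.capture(c);ci=eyes.camera_info(c)
    cv2.imwrite(f"pics/{c}0.png",im[...,::-1]); np.savez(f"{c}0.npz",im=im,d=d)
    print(c,ci)
    for l in ["bottle_red","bottle_blue","bottle_yellow","bottle_white","bottle_green","carrier_red","carrier_blue","carrier_yellow","tote"]:
        for r in models.regions_of(l,c)[:3]:
            vs,us=np.nonzero(r["mask"]&(d>0)); w=world(c,d,us,vs,ci)
            print(c,l,round(r["conf"],2),np.array(r["bbox"]).astype(int),np.median(w,0).round(3),w.max(0).round(3),w.min(0).round(3))
E
```

```text
pics
{'t': 0.0, 'joint_pos': array([ 1.09648851,  0.61595329, -0.01261175,  1.42490208,  0.00812265,
        1.10339659, -0.04036027]), 'joint_velocities': array([-0.00035248,  0.00089136, -0.00062369,  0.00083574,  0.0007154 ,
       -0.00031766, -0.00032055]), 'tau': array([-3.35184232e-04, -4.69211161e+01,  2.59256121e-01, -1.71034455e+01,
        1.00701276e-02,  9.66739026e-03, -1.58891567e-06]), 'eef_pos': array([ 0.28110683, -0.585207  ,  0.22501501]), 'eef_rot': array([ 9.75024721e-01,  2.22092531e-01, -3.19336996e-04, -1.26465220e-03]), 'force': array([0.73726507, 0.40412566, 0.20838511]), 'ft_torque': array([-0.01340904, -0.00333514,  0.0207242 ]), 'grip_force': 0.0, 'grip_width': 0.08564559550634507}
top {'K': array([[471.80033581,   0.        , 317.78829397],
       [  0.        , 471.80033581, 195.84671302],
       [  0.        ,   0.        ,   1.        ]]), 'R': array([[-0.02082168, -0.99968193, -0.01423009],
       [-0.99780828,  0.02167262, -0.0625214 ],
       [ 0.06280992,  0.0128971 , -0.99794217]]), 't': array([0.02094985, 0.50346276, 1.14651144])}
top bottle_re
[... 2197 characters left out ...]
.629 0.198 0.07 ] [0.644 0.21  0.105] [ 0.593  0.106 -0.001]
scene bottle_white 0.49 [379 245 481 332] [0.487 0.41  0.005] [0.585 0.492 0.043] [ 0.38   0.315 -0.003]
scene bottle_green 0.61 [333 170 353 209] [0.466 0.073 0.06 ] [0.482 0.087 0.1  ] [ 0.359 -0.06  -0.003]
scene carrier_red 0.56 [234 187 298 230] [ 0.662 -0.013  0.02 ] [0.737 0.034 0.088] [ 0.564 -0.131 -0.002]
scene carrier_blue 0.55 [282 239 345 281] [0.68  0.192 0.023] [0.73  0.235 0.088] [ 0.577  0.111 -0.004]
scene carrier_blue 0.21 [380 247 483 334] [0.488 0.41  0.005] [0.587 0.492 0.043] [ 0.368  0.315 -0.004]
scene carrier_yellow 0.73 [219 160 270 200] [ 0.66  -0.172  0.02 ] [ 0.732 -0.126  0.09 ] [ 0.566 -0.271 -0.004]
```

Run:
```python
import cv2
im=cv2.imread("pics/top0.png")[70:290,90:490]; cv2.imwrite("pics/top0c.png",cv2.resize(im,None,fx=2,fy=2,interpolation=cv2.INTER_CUBIC))
```

```text
(no output)
```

View pics/top0c.png

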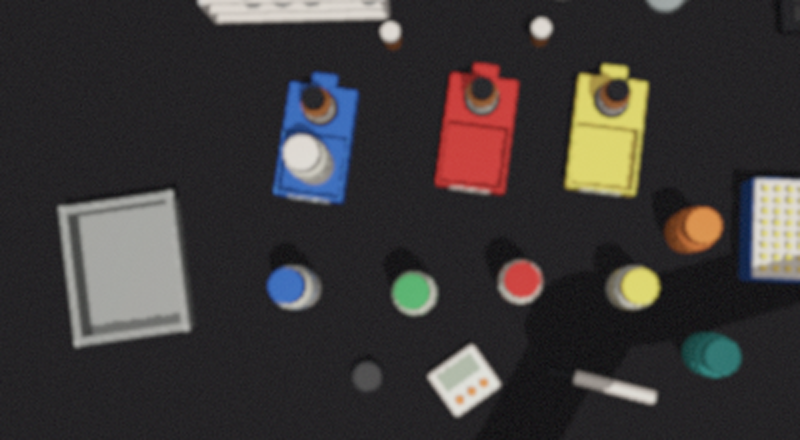

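View pics/scene0.png

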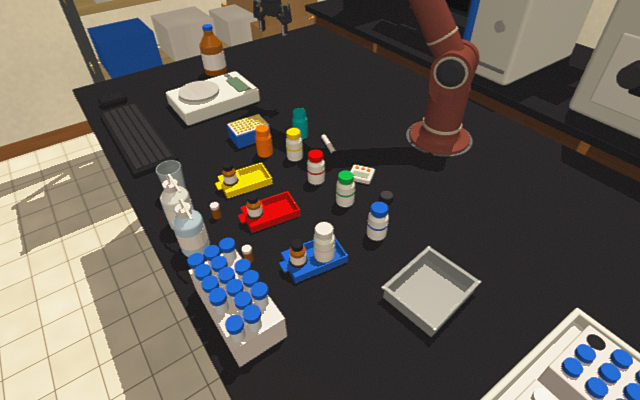

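The pictures show the white-capped blank in the blue carrier (top crop ~(302,155)). From left to right, the blue, green, red and yellow bottles stand in a row in front of the carriers. The orange and turquoise ones at the right are decoys, and the tote is on the left. Next I'll compute precise positions.

Run:
```python
from h import *
for c in("top","scene"):
    f=np.load(c+"0.npz");im,d=f["im"],f["d"];ci=eyes.camera_info(c)
    vs,us=np.nonzero(d>0);w=world(c,d,us,vs,ci);col=im[vs,us]
    hsv=cv2.cvtColor(im,cv2.COLOR_RGB2HSV)[vs,us].astype(int)
    for n,p in dict(red=(.465,-.06),blue=(.468,.205),yellow=(.46,-.19),green=(.46,.06),white=(.62,.185)).items():
        m=(np.hypot(*(w[:,:2]-p).T)<.04)&(w[:,2]>.091)&(w[:,2]<.11)
        xy=w[m,:2].astype(np.float32); print(c,n,m.sum(),"minmax ctr",((xy.max(0)+xy.min(0))/2).round(4),"mean",xy.mean(0).round(4),"z",np.median(w[m,2]).round(4))
    for n,p,h in(("red",(.655,-.02),(0,)),("blue",(.655,.18),(110,)),("yellow",(.655,-.175),(28,))):
        dh=np.abs((hsv[:,0]-h[0]+90)%180-90)
        m=(np.abs(w[:,0]-p[0])<.12)&(np.abs(w[:,1]-p[1])<.075)&(dh<14)&(hsv[:,1]>110)&(hsv[:,2]>60)&(w[:,2]<.032)
        xy=w[m,:2].astype(np.float32); q=xy[np.abs(xy[:,0]-p[0])<.06]
        (cx,cy),sz,a=cv2.minAreaRect(xy)
        a=(a+45)%90-45; ax=np.array([np.cos(np.radians(a)),np.sin(np.radians(a))])
        s=xy@ax; ctr=np.array([cx,cy]); t=ctr@np.array([-ax[1],ax[0]])
        o=(s.max()-.113)*ax+t*np.array([-ax[1],ax[0]]); o2=(s.min()+.042)*ax+t*np.array([-ax[1],ax[0]])
        print(c,"carrier",n,m.sum(),np.round(sz,3),"yaw",round(np.radians(a),3),o.round(4),o2.round(4))
    m=(np.abs(w[:,0]-.49)<.14)&(np.abs(w[:,1]-.42)<.13)&(w[:,2]<.06)&(hsv[:,2]>70)&(hsv[:,1]<60)
    print(c,"tote",cv2.minAreaRect(w[m,:2].astype(np.float32)))
```

```text
top red 251 minmax ctr [ 0.466  -0.0652] mean [ 0.4662 -0.0648] z 0.0971
top blue 252 minmax ctr [0.4649 0.2055] mean [0.4651 0.2056] z 0.0969
top yellow 258 minmax ctr [ 0.4562 -0.1987] mean [ 0.4562 -0.1985] z 0.0968
top green 250 minmax ctr [0.4549 0.0611] mean [0.4557 0.0616] z 0.0969
top white 262 minmax ctr [0.618  0.1862] mean [0.6176 0.1853] z 0.1017
top carrier red 1964 [0.1   0.203] yaw -0.212 [ 0.6674 -0.022 ] [ 0.6205 -0.0119]
top carrier blue 1388 [0.095 0.166] yaw -0.16 [0.6266 0.188 ] [0.6154 0.1898]
top carrier yellow 1973 [0.095 0.168] yaw -0.139 [ 0.6278 -0.1785] [ 0.6153 -0.1767]
top tote ((0.4945499002933502, 0.4242716133594513), (0.1831372231245041, 0.1627109795808792), 7.15843391418457)
scene red 119 minmax ctr [ 0.4671 -0.0653] mean [ 0.4685 -0.0629] z 0.0965
scene blue 180 minmax ctr [0.4667 0.2058] mean [0.468  0.2069] z 0.0967
scene yellow 99 minmax ctr [ 0.4585 -0.1999] mean [ 0.4584 -0.1974] z 0.0967
scene green 143 minmax ctr [0.4559 0.0618] mean [0.4575 0.0624] z 0.0965
scene white 234 minmax ctr [0.6189 0.1845] mean [0.6208 0.1879] z 0.1013
scene carrier red 1365 [0.117 0.213] yaw -0.165 [ 0.6679 -0.0349] [ 0.611  -0.0255]
scene carrier blue 1215 [0.108 0.218] yaw -0.154 [0.6653 0.1673] [0.6033 0.177 ]
scene carrier yellow 1114 [0.124 0.167] yaw -0.144 [ 0.6168 -0.19  ] [ 0.6051 -0.1883]
scene tote ((0.4763163626194, 0.40162399411201477), (0.20853456854820251, 0.1569269597530365), 6.999748229980469)
```

Run:
```python
from h import *
c="top";f=np.load(c+"0.npz");im,d=f["im"],f["d"];ci=eyes.camera_info(c)
hsv=cv2.cvtColor(im,cv2.COLOR_RGB2HSV).astype(int)
for n,h,(u0,u1) in(("red",0,(300,360)),("blue",110,(215,275)),("yellow",28,(365,420))):
    dh=np.abs((hsv[...,0]-h+90)%180-90)
    m=((dh<14)&(hsv[...,1]>110)&(hsv[...,2]>60)).astype(np.uint8); m[:,:u0]=0;m[:,u1:]=0;m[:90]=0;m[175:]=0
    m=cv2.morphologyEx(m,cv2.MORPH_CLOSE,np.ones((7,7)));m=cv2.morphologyEx(m,cv2.MORPH_OPEN,np.ones((5,5)))
    cs=max(cv2.findContours(m,0,2)[0],key=cv2.contourArea)[:,0].astype(float)
    # intersect outline with z=0.024 (rim)
    K,R,t=[np.array(ci[k]) for k in("K","R","t")]
    r=np.c_[(cs-K[[0,1],[2,2]])/K[0,0],np.ones(len(cs))]@R; C=-R.T@t
    P=(C+r*((.022-C[2])/r[:,2])[:,None])[:,:2].astype(np.float32)
    (cx,cy),sz,a=cv2.minAreaRect(P);a=np.radians((a+45)%90-45);ax=np.array([np.cos(a),np.sin(a)]);ay=np.array([-ax[1],ax[0]])
    s=P@ax;tt=np.array([cx,cy])@ay
    print(n,np.round(sz,3),round(a,3),((s.max()-.113)*ax+tt*ay).round(4),((s.min()+.042)*ax+tt*ay).round(4))
```

```text
red [0.091 0.163] -0.154 [ 0.6276 -0.0151] [ 0.6194 -0.0139]
blue [0.092 0.161] -0.155 [0.6204 0.1847] [0.6141 0.1856]
yellow [0.093 0.164] -0.149 [ 0.622  -0.1747] [ 0.6135 -0.1734]
```

Emit:
{"name": "play_rows", "arguments": {
  "deltas": [
    [1,0,0,0,0,0,0.0357],
    [1,0,0,0,0,0,0.0714],
    [1,0,0,0,0,0,0.107],
    [1,0,0,0,0,0,0.143],
    [1,0,0,0,0,0,0.143]
  ]
}}

```text
t: 1.42
eef_pos: [0.2817, -0.5858, 0.2262]
eef_rot: [1.0, -0.002, -0.0, 0.0]
force: [-0.0, 0.1, -0.2]
grip_width: 0.0852
grip_force: 0.0
```

Emit:
{"name": "play_rows", "arguments": {
  "deltas": [
    [1,0.37,-1,0,0,0,0],
    [1,0.37,-1,0,0,0,0],
    [1,0.37,-1,0,0,0,0]
  ]
}}

```text
t: 1.67
eef_pos: [0.3211, -0.4814, 0.226]
eef_rot: [1.0, 0.003, 0.001, -0.002]
force: [0.9, 0.7, -0.1]
grip_width: 0.0855
grip_force: 0.0
```

Emit:
{"name": "play_rows", "arguments": {
  "deltas": [
    [1,0.37,-1,0,0,0,0],
    [1,0.37,-1,0,0,0,0],
    [1,0.37,-1,0,0,0,0]
  ]
}}

```text
t: 1.92
eef_pos: [0.358, -0.3808, 0.2263]
eef_rot: [1.0, 0.004, 0.001, -0.002]
force: [0.5, 0.7, 0.0]
grip_width: 0.085
grip_force: 0.0
```

Emit:
{"name": "play_rows", "arguments": {
  "deltas": [
    [1,0.37,-1,0,0,0,0],
    [1,0.37,-1,0,0,0,0],
    [1,0.37,-1,0,0,0,0]
  ]
}}

```text
t: 2.17
eef_pos: [0.3948, -0.2809, 0.2264]
eef_rot: [1.0, 0.004, 0.001, -0.001]
force: [0.6, 0.2, 0.3]
grip_width: 0.0855
grip_force: 0.0
```

Emit:
{"name": "play_rows", "arguments": {
  "deltas": [
    [1,0.37,-1,0,0,0,0],
    [1,0.37,-1,0,0,0,0],
    [1,0.37,-1,0,0,0,0],
    [1,0.37,-1,0,0,0,0],
    [1,0.37,-1,0,0,0,0]
  ]
}}

```text
t: 2.58
eef_pos: [0.4307, -0.1847, 0.2265]
eef_rot: [1.0, 0.003, 0.0, 0.0]
force: [-0.3, -0.7, 0.1]
grip_width: 0.0854
grip_force: 0.0
```

Remaining to red: dx +0.036, dy +0.120. I'll go above it and take one wrist look.

Emit:
{"name": "play_rows", "arguments": {
  "deltas": [
    [1,0.18,-0.6,0,0,0,0],
    [1,0.18,-0.6,0,0,0,0]
  ]
}}

```text
t: 2.75
eef_pos: [0.4485, -0.1258, 0.2264]
eef_rot: [1.0, -0.001, 0.0, -0.0]
force: [-0.0, 1.6, 0.0]
grip_width: 0.0858
grip_force: 0.0
```

Emit:
{"name": "play_rows", "arguments": {
  "deltas": [
    [1,0.18,-0.6,0,0,0,0],
    [1,0.18,-0.6,0,0,0,0],
    [1,0.18,-0.6,0,0,0,0],
    [1,0.18,-0.6,0,0,0,0]
  ]
}}

```text
t: 3.08
eef_pos: [0.4663, -0.0669, 0.2263]
eef_rot: [1.0, 0.0, 0.0, 0.0]
force: [-0.2, 0.4, -0.1]
grip_width: 0.0856
grip_force: 0.0
```

```bash
cat > look.py <<'E'
import sys
from h import *
lab,px,py,nm=sys.argv[1],float(sys.argv[2]),float(sys.argv[3]),sys.argv[4]
s=status.sense();ci=eyes.camera_info("wrist");im,d=eyes.capture("wrist");cv2.imwrite(f"pics/{nm}.png",im[...,::-1])
print("eef",s["eef_pos"].round(4),s["eef_rot"].round(3),ctrl.tip_reach)
vs,us=np.nonzero(d>0);w=world("wrist",d,us,vs,ci)
m=(np.hypot(w[:,0]-px,w[:,1]-py)<.04)&(w[:,2]>.088)&(w[:,2]<.112)
if m.sum(): xy=w[m,:2];print("cap",m.sum(),((xy.max(0)+xy.min(0))/2).round(4),np.ptp(xy,axis=0).round(4),np.median(w[m,2]).round(4))
for r in models.regions_of(lab,"wrist")[:2]: print(lab,round(r["conf"],2),np.array(r["bbox"]).astype(int))
E
python3 look.py bottle_red .4665 -.065 w1
```

```text
eef [ 0.4663 -0.0669  0.2263] [1. 0. 0. 0.] 0.019
cap 1901 [ 0.4672 -0.0654] [0.0417 0.0419] 0.0967
bottle_red 0.95 [294 153 345 215]
bottle_red 0.94 [490  90 609 150]
```

View pics/w1.png

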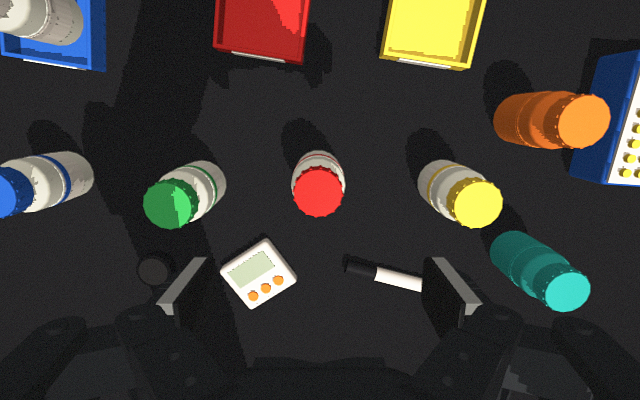

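The wrist view shows the red cap at (318,190), centred between the jaws, with green and yellow well clear on either side. I'll descend and grip the cap.

Emit:
{"name": "play_rows", "arguments": {
  "deltas": [
    [1,0.01,-0.015,0.35,0,0,0],
    [1,0.01,-0.015,0.7,0,0,0],
    [1,0.01,-0.015,0.9,0,0,0],
    [1,0.01,-0.015,0.9,0,0,0]
  ]
}}

```text
t: 3.52
eef_pos: [0.4635, -0.0668, 0.1327]
eef_rot: [1.0, -0.002, -0.005, 0.0]
force: [-0.3, -0.0, -0.7]
grip_width: 0.0852
grip_force: 0.0
```

Emit:
{"name": "play_rows", "arguments": {
  "deltas": [
    [1,0,0,0.2,0,0,0],
    [1,0,0,0.42,0,0,0],
    [1,0,0,0.42,0,0,0],
    [-1,0,0,0.42,0,0,0],
    [-1,0,0,0.42,0,0,0],
    [-1,0,0,0.42,0,0,0],
    [-1,0,0,0.42,0,0,0],
    [-1,0,0,0.42,0,0,0],
    [-1,0,0,0.42,0,0,0],
    [-1,0,0,0.42,0,0,0],
    [-1,0,0,0.42,0,0,0],
    [-1,0,0,0.42,0,0,0]
  ]
}}

```text
t: 4.52
eef_pos: [0.4672, -0.0646, 0.0943]
eef_rot: [1.0, -0.001, 0.0, -0.0]
force: [1.0, -0.0, -0.1]
grip_width: -0.0002
grip_force: 0.0
```

The gripper shut on nothing, so I need to look.

```bash
python3 look.py bottle_red .467 -.065 w2
python3 - <<'E'
from h import *
im,d=eyes.capture("scene");c=im[100:260,230:430];cv2.imwrite("pics/s2.png",cv2.resize(c[...,::-1],None,fx=3.5,fy=3.5,interpolation=2))
E
```

```text
eef [ 0.4672 -0.0646  0.0943] [ 1.    -0.001  0.    -0.   ] 0.019
cap 3198 [ 0.4725 -0.0655] [0.0322 0.0422] 0.0966
bottle_red 0.95 [589  87 640 163]
bottle_red 0.76 [276 174 366 281]
```

View pics/s2.png

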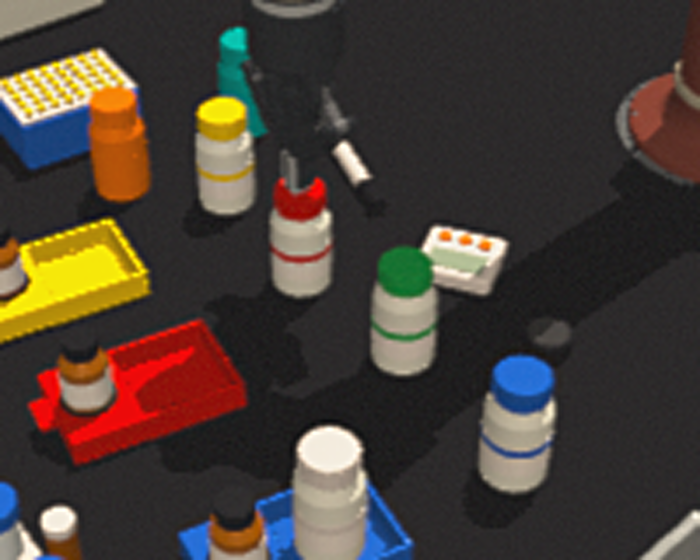

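View pics/w2.png

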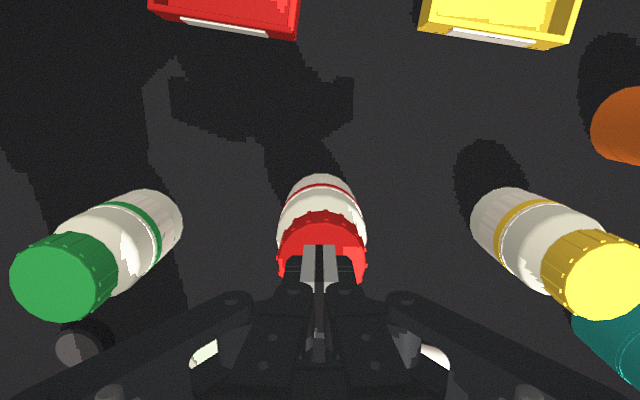

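Run:
```python
from h import *
s=status.sense();ci=eyes.camera_info("wrist");im,d=eyes.capture("wrist")
for r in range(235,300,6): 
    us=np.arange(296,348,6);print(r,(world("wrist",d,us,np.full(len(us),r),ci)[:,2]*1000).round().astype(int))
us=np.array([312,320,328]);print(world("wrist",d,us,np.full(3,250),ci).round(4)); print(s["force"],s["grip_width"])
```

```text
235 [96 97 97 96 96 96 97 97 97]
241 [ 97  96  96  97  96  96  96 242  96]
247 [ 97  97 106 106 106 106 106  96  96]
253 [ 97  97 112 113 113 113 112  97  97]
259 [109 118 117 118 119 118 119 110 109]
265 [115 123 125 124 123 123 124 115 115]
271 [120 129 129 128 128 129 129 119 121]
277 [125 133 134 133 133 133 133 126 126]
283 [141 139 137 137 135 136 139 139 141]
289 [146 143 142 136 136 143 142 145 146]
295 [147 147 146 137 136 146 147 146 147]
[[ 0.4793 -0.0616  0.1092]
 [ 0.4794 -0.0649  0.1096]
 [ 0.4794 -0.0682  0.1095]]
[-1.03968255 -0.69900665  0.05117941] 0.00018938590485341068
```

The visible finger faces end at about z≈0.10, even though TCP z=0.094. The tips therefore closed just above the cap, not 19 mm below the TCP. I'll raise, then measure tip height shut and open.

Emit:
{"name": "play_rows", "arguments": {
  "deltas": [
    [-1,0,0,-0.35,0,0,0],
    [-1,0,0,-0.7,0,0,0],
    [-1,0,0,-0.7,0,0,0],
    [-1,0,0,-0.7,0,0,0]
  ]
}}

```text
t: 5.05
eef_pos: [0.4685, -0.0648, 0.1659]
eef_rot: [1.0, -0.001, 0.002, 0.0]
force: [-0.4, -0.1, -0.5]
grip_width: -0.0
grip_force: 0.0
```

```bash
cat > tips.py <<'E'
from h import *
s=status.sense();ci=eyes.camera_info("wrist");im,d=eyes.capture("wrist")
vs,us=np.nonzero(d>0);w=world("wrist",d,us,vs,ci);e=s["eef_pos"]
print(e.round(4),s["grip_width"],"cam centre",(-np.array(ci["R"]).T@ci["t"]-e).round(4))
r=w-e
near=(np.abs(r[:,0])<.03)&(np.abs(r[:,1])<.07)&(r[:,2]>-.03)&(r[:,2]<.06)
for a in range(-30,60,5):
    k=near&(r[:,2]*1000>=a)&(r[:,2]*1000<a+5)
    if k.sum(): print(a,k.sum(),"x",r[k,0].min().round(3),r[k,0].max().round(3),"y",r[k,1].min().round(3),r[k,1].max().round(3))
for c in ("scene",):
    ci=eyes.camera_info(c);im,d=eyes.capture(c);vs,us=np.nonzero(d>0);w=world(c,d,us,vs,ci);r=w-e
    k=(np.abs(r[:,0])<.03)&(np.abs(r[:,1])<.07)&(r[:,2]>-.035)&(r[:,2]<.06)
    print(c,k.sum(),np.percentile(r[k,2],[0,2,5,10,25]).round(3) if k.sum() else "")
E
python3 tips.py
```

```text
[ 0.4685 -0.0648  0.1659] -2.52950225721856e-05 cam centre [6.830e-02 1.000e-04 1.477e-01]
5 24 x 0.011 0.012 y -0.006 0.006
10 215 x 0.007 0.013 y -0.013 0.013
15 325 x 0.007 0.013 y -0.013 0.014
20 364 x 0.007 0.013 y -0.013 0.014
25 404 x 0.007 0.013 y -0.013 0.014
30 435 x 0.007 0.013 y -0.013 0.014
35 261 x 0.008 0.013 y -0.013 0.014
40 802 x -0.01 0.013 y -0.01 0.017
45 628 x -0.0 0.015 y -0.026 0.029
50 2046 x -0.011 0.015 y -0.033 0.034
55 2791 x -0.008 0.015 y -0.038 0.038
scene 183 [0.004 0.007 0.009 0.015 0.022]
```

Emit:
{"name": "play_rows", "arguments": {
  "deltas": [
    [1,0,0,0,0,0,0],
    [1,0,0,0,0,0,0],
    [1,0,0,0,0,0,0],
    [1,0,0,0,0,0,0],
    [1,0,0,0,0,0,0],
    [1,0,0,0,0,0,0],
    [1,0,0,0,0,0,0],
    [1,0,0,0,0,0,0]
  ]
}}

```text
t: 5.82
eef_pos: [0.4672, -0.0647, 0.1642]
eef_rot: [1.0, -0.001, 0.0, -0.0]
force: [-0.1, -0.2, 0.5]
grip_width: 0.0859
grip_force: 0.0
```

```bash
python3 tips.py
```

```text
[ 0.4672 -0.0647  0.1642] 0.08590008885288816 cam centre [6.900e-02 1.000e-04 1.474e-01]
15 121 x -0.009 0.011 y -0.043 0.043
20 547 x -0.01 0.013 y -0.054 0.055
25 756 x -0.01 0.013 y -0.056 0.056
30 867 x -0.01 0.013 y -0.056 0.057
35 953 x -0.01 0.013 y -0.056 0.057
40 1084 x -0.01 0.013 y -0.056 0.057
45 1023 x -0.007 0.013 y -0.056 0.057
50 839 x -0.0 0.013 y -0.05 0.05
55 754 x 0.003 0.014 y -0.061 0.063
scene 204 [0.015 0.02  0.021 0.024 0.03 ]
```

Both cameras put the tips about 7 mm above the reported TCP when shut and 17 mm above when open. To grip the cap I'll command TCP z≈0.070.

Emit:
{"name": "play_rows", "arguments": {
  "deltas": [
    [1,0,0,0.35,0,0,0],
    [1,0,0,0.7,0,0,0],
    [1,0,0,0.94,0,0,0],
    [1,0,0,0.94,0,0,0],
    [1,0,0,0.94,0,0,0],
    [-1,0,0,0.94,0,0,0],
    [-1,0,0,0.94,0,0,0],
    [-1,0,0,0.94,0,0,0],
    [-1,0,0,0.94,0,0,0],
    [-1,0,0,0.94,0,0,0],
    [-1,0,0,0.94,0,0,0],
    [-1,0,0,0.94,0,0,0]
  ]
}}

```text
t: 6.92
eef_pos: [0.4683, -0.0649, 0.0719]
eef_rot: [1.0, -0.001, 0.002, 0.0]
force: [-0.9, 0.3, 6.6]
grip_width: 0.0392
grip_force: 59.7
```

Emit:
{"name": "play_rows", "arguments": {
  "deltas": [
    [-1,0,0,-0.2,0,0,0],
    [-1,0,0,-0.4,0,0,0],
    [-1,0,0,-0.6,0,0,0],
    [-1,0,0,-0.6,0,0,0]
  ]
}}

```text
t: 7.25
eef_pos: [0.4697, -0.065, 0.1339]
eef_rot: [1.0, -0.001, 0.004, 0.0]
force: [0.8, 0.5, -1.6]
grip_width: 0.0389
grip_force: 61.1
```

Emit:
{"name": "play_rows", "arguments": {
  "deltas": [
    [-1,0.3,-0.1,0,0,0,0],
    [-1,0.6,-0.2,0,0,0,0],
    [-1,0.8,-0.25,0,0,0,0],
    [-1,0.8,-0.25,0,0,0,0]
  ]
}}

```text
t: 7.58
eef_pos: [0.552, -0.0372, 0.1302]
eef_rot: [1.0, 0.001, 0.003, -0.001]
force: [-0.2, 0.5, -0.5]
grip_width: 0.039
grip_force: 61.1
```

Emit:
{"name": "play_rows", "arguments": {
  "deltas": [
    [-1,0.3,-0.1,0,0,0,0],
    [-1,0.6,-0.2,0,0,0,0],
    [-1,0.76,-0.25,0,0,0,0],
    [-1,0.76,-0.25,0,0,0,0],
    [-1,0.76,-0.25,0,0,0,0]
  ]
}}

```text
t: 8.0
eef_pos: [0.6225, -0.0146, 0.1291]
eef_rot: [1.0, -0.0, -0.001, 0.0]
force: [-0.4, -0.6, -2.0]
grip_width: 0.0392
grip_force: 61.1
```

```bash
python3 look.py carrier_red .62 -.015 w3
```

```text
eef [ 0.6225 -0.0146  0.1291] [ 1.    -0.    -0.001  0.   ] 0.019
cap 932 [ 0.6372 -0.0144] [0.0191 0.0486] 0.1027
carrier_red 0.8 [260  35 402 240]
```

View pics/w3.png

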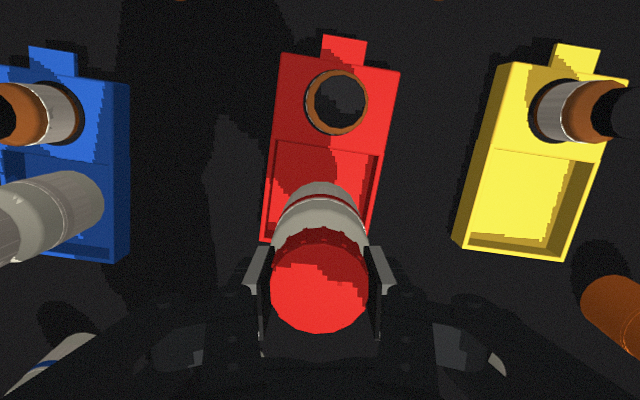

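The view shows the red bottle held upright by its cap (cap at (320,285)) over the red well. I'll lower it and release.

Emit:
{"name": "play_rows", "arguments": {
  "deltas": [
    [-1,0.01,0,0.25,0,0,0],
    [-1,0.01,0,0.42,0,0,0],
    [-1,0.01,0,0.48,0,0,0],
    [-1,0.01,0,0.52,0,0,0],
    [-1,0.01,0,0.52,0,0,0],
    [-1,0.01,0,0.52,0,0,0]
  ]
}}

```text
t: 8.6
eef_pos: [0.6247, -0.0152, 0.0791]
eef_rot: [1.0, -0.001, 0.001, 0.0]
force: [0.0, 0.5, -0.8]
grip_width: 0.039
grip_force: 61.2
```

Emit:
{"name": "play_rows", "arguments": {
  "deltas": [
    [0,0,0,0,0,0,0],
    [1,0,0,0,0,0,0],
    [1,0,0,0,0,0,0],
    [1,0,0,0,0,0,0],
    [1,0,0,0,0,0,0],
    [1,0,0,0,0,0,0],
    [1,0,0,-0.3,0,0,0],
    [1,0,0,-0.6,0,0,0],
    [1,0,0,-0.95,0,0,0],
    [1,0,0,-0.95,0,0,0]
  ]
}}

```text
t: 9.43
eef_pos: [0.629, -0.015, 0.1808]
eef_rot: [1.0, -0.001, 0.007, -0.0]
force: [1.4, -0.8, 1.6]
grip_width: 0.0853
grip_force: 0.0
```

```bash
python3 look.py bottle_white .618 .186 w4;python3 look.py bottle_red .6225 -.015 w4
```

```text
eef [ 0.629  -0.015   0.1808] [ 1.    -0.001  0.007 -0.   ] 0.019
cap 3353 [0.6191 0.1848] [0.0422 0.0421] 0.1015
bottle_white 0.57 [  0 170 137 253]
eef [ 0.6253 -0.0149  0.1751] [ 1.    -0.001  0.002 -0.   ] 0.019
cap 2932 [ 0.6236 -0.0159] [0.0425 0.042 ] 0.1016
bottle_red 0.74 [290 161 354 247]
bottle_red 0.56 [548 257 637 357]
```

Red stands in its well (cap top 0.1016 = 97 + 5 mm). Next is the white blank.

Emit:
{"name": "play_rows", "arguments": {
  "deltas": [
    [1,-0.025,-1,0,0,0,0],
    [1,-0.025,-1,0,0,0,0],
    [1,-0.025,-1,0,0,0,0]
  ]
}}

```text
t: 9.88
eef_pos: [0.6199, 0.0933, 0.1712]
eef_rot: [1.0, 0.003, -0.002, -0.003]
force: [-2.0, 2.4, -0.1]
grip_width: 0.0855
grip_force: 0.0
```

Emit:
{"name": "play_rows", "arguments": {
  "deltas": [
    [1,-0.025,-1,0,0,0,0],
    [1,-0.025,-1,0,0,0,0],
    [1,-0.025,-1,0,0,0,0],
    [1,-0.025,-1,0,0,0,0],
    [1,-0.025,-1,0,0,0,0],
    [1,-0.025,-1,0,0,0,0]
  ]
}}

```text
t: 10.38
eef_pos: [0.6191, 0.1832, 0.1717]
eef_rot: [1.0, -0.001, -0.001, 0.001]
force: [0.8, -0.5, -0.1]
grip_width: 0.0853
grip_force: 0.0
```

```bash
python3 look.py bottle_white .618 .186 w5
```

```text
eef [0.6191 0.1832 0.1717] [ 1.    -0.001 -0.001  0.001] 0.019
cap 3038 [0.6196 0.1857] [0.0416 0.042 ] 0.1016
```

Emit:
{"name": "play_rows", "arguments": {
  "deltas": [
    [1,0,-0.02,0.35,0,0,0],
    [1,0,-0.02,0.7,0,0,0],
    [1,0,-0.02,0.96,0,0,0],
    [1,0,-0.02,0.96,0,0,0],
    [1,0,-0.02,0.96,0,0,0],
    [-1,0,-0.02,0.96,0,0,0],
    [-1,0,-0.02,0.96,0,0,0],
    [-1,0,-0.02,0.96,0,0,0],
    [-1,0,-0.02,0.96,0,0,0],
    [-1,0,-0.02,0.96,0,0,0],
    [-1,0,-0.02,0.96,0,0,0],
    [-1,0,-0.02,0.96,0,0,0]
  ]
}}

```text
t: 11.48
eef_pos: [0.621, 0.1872, 0.0795]
eef_rot: [1.0, -0.001, 0.002, -0.0]
force: [-1.1, -0.8, 5.8]
grip_width: 0.0393
grip_force: 60.0
```

Emit:
{"name": "play_rows", "arguments": {
  "deltas": [
    [-1,0,0,-0.2,0,0,0],
    [-1,0,0,-0.4,0,0,0],
    [-1,0,0,-0.7,0,0,0],
    [-1,0,0,-0.75,0,0,0],
    [-1,0,0,-0.75,0,0,0]
  ]
}}

```text
t: 11.9
eef_pos: [0.6212, 0.1878, 0.1551]
eef_rot: [1.0, -0.001, 0.003, -0.001]
force: [-0.0, 0.1, -1.3]
grip_width: 0.0392
grip_force: 60.7
```

Emit:
{"name": "play_rows", "arguments": {
  "deltas": [
    [-1,-0.16,-0.3,0,0,0,0],
    [-1,-0.42,-0.79,0,0,0,0],
    [-1,-0.42,-0.79,0,0,0,0]
  ]
}}

```text
t: 12.15
eef_pos: [0.5722, 0.2738, 0.1504]
eef_rot: [1.0, 0.003, -0.003, -0.003]
force: [-1.4, 3.0, -2.3]
grip_width: 0.0387
grip_force: 60.8
```

Emit:
{"name": "play_rows", "arguments": {
  "deltas": [
    [-1,-0.16,-0.3,0,0,0,0],
    [-1,-0.42,-0.79,0,0,0,0],
    [-1,-0.42,-0.79,0,0,0,0]
  ]
}}

```text
t: 12.4
eef_pos: [0.5294, 0.3534, 0.1504]
eef_rot: [1.0, 0.004, -0.003, -0.003]
force: [-0.8, 2.7, -1.6]
grip_width: 0.0389
grip_force: 60.8
```

Emit:
{"name": "play_rows", "arguments": {
  "deltas": [
    [-1,-0.16,-0.3,0,0,0,0],
    [-1,-0.3,-0.55,0,0,0,0],
    [-1,-0.42,-0.77,0,0,0,0],
    [-1,-0.42,-0.77,0,0,0,0],
    [-1,-0.42,-0.77,0,0,0,0]
  ]
}}

```text
t: 12.82
eef_pos: [0.4909, 0.4245, 0.1505]
eef_rot: [1.0, 0.002, -0.002, 0.0]
force: [1.9, -0.5, -2.0]
grip_width: 0.0389
grip_force: 60.9
```

```bash
python3 look.py tote .494 .423 w6
```

```text
eef [0.4909 0.4245 0.1505] [ 1.     0.002 -0.002  0.   ] 0.019
cap 535 [0.5067 0.4234] [0.0159 0.0463] 0.1021
tote 0.8 [224  69 430 287]
```

View pics/w6.png

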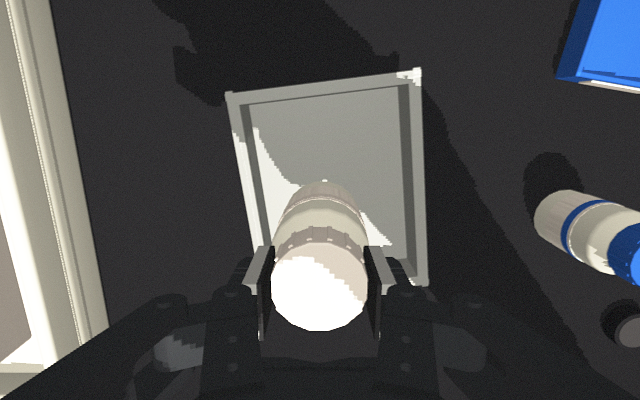

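The blank hangs upright over the middle of the tote (cap at (320,290), tote spanning columns 225–430). I'll lower it, release and rise.

Emit:
{"name": "play_rows", "arguments": {
  "deltas": [
    [-1,0,0,0.3,0,0,0],
    [-1,0,0,0.55,0,0,0],
    [-1,0,0,0.66,0,0,0],
    [-1,0,0,0.71,0,0,0],
    [-1,0,0,0.72,0,0,0],
    [-1,0,0,0.72,0,0,0]
  ]
}}

```text
t: 13.42
eef_pos: [0.4951, 0.4223, 0.0811]
eef_rot: [1.0, -0.001, 0.001, -0.001]
force: [-0.2, 0.0, -1.6]
grip_width: 0.0389
grip_force: 61.0
```

Emit:
{"name": "play_rows", "arguments": {
  "deltas": [
    [0,0,0,0,0,0,0],
    [1,0,0,0,0,0,0],
    [1,0,0,0,0,0,0],
    [1,0,0,0,0,0,0],
    [1,0,0,0,0,0,0],
    [1,0,0,0,0,0,0],
    [1,0,0,-0.3,0,0,0],
    [1,0,0,-0.6,0,0,0],
    [1,0,0,-0.95,0,0,0],
    [1,0,0,-0.95,0,0,0]
  ]
}}

```text
t: 14.25
eef_pos: [0.4976, 0.4254, 0.1833]
eef_rot: [1.0, -0.001, 0.006, -0.005]
force: [0.7, 0.5, 0.9]
grip_width: 0.0853
grip_force: 0.0
```

```bash
python3 look.py bottle_white .492 .424 w7;python3 look.py bottle_blue .465 .2055 w7b
```

```text
eef [0.4976 0.4254 0.1833] [ 1.    -0.001  0.006 -0.005] 0.019
cap 2697 [0.4932 0.421 ] [0.0424 0.0418] 0.1006
bottle_white 0.92 [296 162 359 244]
eef [0.4947 0.4231 0.1774] [ 1.    -0.001  0.002 -0.002] 0.019
cap 2503 [0.4662 0.2097] [0.0419 0.0369] 0.0964
bottle_blue 0.8 [516 191 639 274]
bottle_blue 0.56 [532   0 638 100]
```

Emit:
{"name": "play_rows", "arguments": {
  "deltas": [
    [1,-0.14,1,0,0,0,0],
    [1,-0.14,1,0,0,0,0],
    [1,-0.14,1,0,0,0,0]
  ]
}}

```text
t: 14.7
eef_pos: [0.4787, 0.3151, 0.1732]
eef_rot: [1.0, -0.003, -0.002, 0.004]
force: [0.7, -0.8, -0.1]
grip_width: 0.0857
grip_force: 0.0
```

Emit:
{"name": "play_rows", "arguments": {
  "deltas": [
    [1,-0.14,1,0,0,0,0],
    [1,-0.14,1,0,0,0,0],
    [1,-0.14,1,0,0,0,0]
  ]
}}

```text
t: 14.95
eef_pos: [0.4638, 0.215, 0.1736]
eef_rot: [1.0, -0.004, -0.002, 0.003]
force: [-0.3, -0.3, -0.7]
grip_width: 0.0851
grip_force: 0.0
```

Emit:
{"name": "play_rows", "arguments": {
  "deltas": [
    [1,0,0.17,0,0,0,0],
    [1,0,0.17,0,0,0,0],
    [1,0,0.17,0,0,0,0],
    [1,0,0.17,0,0,0,0]
  ]
}}

```text
t: 15.28
eef_pos: [0.4652, 0.2069, 0.1746]
eef_rot: [1.0, 0.0, -0.001, -0.0]
force: [0.4, -0.5, 0.0]
grip_width: 0.0853
grip_force: 0.0
```

```bash
python3 look.py bottle_blue .465 .2055 w8
```

```text
eef [0.4652 0.2069 0.1746] [ 1.     0.    -0.001 -0.   ] 0.019
cap 2767 [0.4662 0.2058] [0.0416 0.042 ] 0.0967
bottle_blue 0.88 [292 157 353 237]
```

Emit:
{"name": "play_rows", "arguments": {
  "deltas": [
    [1,0,0.01,0.35,0,0,0],
    [1,0,0.01,0.6,0,0,0],
    [1,0,0.01,0.6,0,0,0]
  ]
}}

```text
t: 15.63
eef_pos: [0.4622, 0.2044, 0.1111]
eef_rot: [1.0, 0.001, -0.004, 0.002]
force: [-0.9, -1.1, -0.2]
grip_width: 0.0852
grip_force: 0.0
```

Emit:
{"name": "play_rows", "arguments": {
  "deltas": [
    [1,0,0,0.25,0,0,0],
    [1,0,0,0.43,0,0,0],
    [1,0,0,0.43,0,0,0],
    [1,0,0,0.43,0,0,0],
    [-1,0,0,0.43,0,0,0],
    [-1,0,0,0.43,0,0,0],
    [-1,0,0,0.43,0,0,0],
    [-1,0,0,0.43,0,0,0],
    [-1,0,0,0.43,0,0,0],
    [-1,0,0,0.43,0,0,0],
    [-1,0,0,0.43,0,0,0]
  ]
}}

```text
t: 16.55
eef_pos: [0.4664, 0.2049, 0.0737]
eef_rot: [1.0, -0.001, 0.001, -0.001]
force: [-0.4, 0.8, 6.0]
grip_width: 0.0389
grip_force: 59.8
```

Emit:
{"name": "play_rows", "arguments": {
  "deltas": [
    [-1,0,0,-0.2,0,0,0],
    [-1,0,0,-0.4,0,0,0],
    [-1,0,0,-0.6,0,0,0],
    [-1,0,0,-0.6,0,0,0]
  ]
}}

```text
t: 16.88
eef_pos: [0.468, 0.2054, 0.136]
eef_rot: [1.0, -0.001, 0.004, -0.002]
force: [0.3, 0.8, -1.2]
grip_width: 0.0384
grip_force: 61.0
```

Emit:
{"name": "play_rows", "arguments": {
  "deltas": [
    [-1,0.3,0.05,0,0,0,0],
    [-1,0.6,0.1,0,0,0,0],
    [-1,0.77,0.1,0,0,0,0],
    [-1,0.77,0.1,0,0,0,0]
  ]
}}

```text
t: 17.22
eef_pos: [0.5468, 0.1926, 0.1319]
eef_rot: [1.0, -0.003, 0.002, 0.0]
force: [0.7, -0.4, -0.9]
grip_width: 0.0389
grip_force: 60.9
```

Emit:
{"name": "play_rows", "arguments": {
  "deltas": [
    [-1,0.3,0.05,0,0,0,0],
    [-1,0.6,0.1,0,0,0,0],
    [-1,0.76,0.1,0,0,0,0],
    [-1,0.76,0.1,0,0,0,0],
    [-1,0.76,0.1,0,0,0,0]
  ]
}}

```text
t: 17.63
eef_pos: [0.6176, 0.1839, 0.131]
eef_rot: [1.0, -0.001, -0.001, 0.0]
force: [-0.0, 0.6, -0.3]
grip_width: 0.0391
grip_force: 61.0
```

```bash
python3 look.py carrier_blue .62 .186 w9
```

```text
eef [0.6176 0.1839 0.131 ] [ 1.    -0.001 -0.001  0.   ] 0.019
cap 881 [0.633  0.1848] [0.0195 0.0486] 0.1027
carrier_blue 0.83 [256  37 396 244]
```

View pics/w9.png

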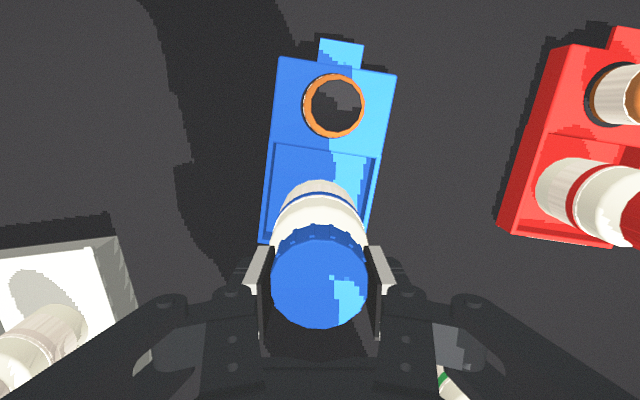

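The blue bottle is upright over the empty blue well (cap at (320,285)). Red stands in its carrier at the right and white in the tote at the left. I'll lower and release.

Emit:
{"name": "play_rows", "arguments": {
  "deltas": [
    [-1,0.01,0,0.25,0,0,0],
    [-1,0.01,0,0.42,0,0,0],
    [-1,0.01,0,0.48,0,0,0],
    [-1,0.01,0,0.52,0,0,0],
    [-1,0.01,0,0.52,0,0,0],
    [-1,0.01,0,0.52,0,0,0]
  ]
}}

```text
t: 18.23
eef_pos: [0.6198, 0.1846, 0.0811]
eef_rot: [1.0, -0.0, 0.001, -0.0]
force: [-0.1, -0.9, -0.7]
grip_width: 0.0388
grip_force: 61.1
```

Emit:
{"name": "play_rows", "arguments": {
  "deltas": [
    [0,0,0,0,0,0,0],
    [1,0,0,0,0,0,0],
    [1,0,0,0,0,0,0],
    [1,0,0,0,0,0,0],
    [1,0,0,0,0,0,0],
    [1,0,0,0,0,0,0],
    [1,0,0,-0.3,0,0,0],
    [1,0,0,-0.6,0,0,0],
    [1,0,0,-0.95,0,0,0],
    [1,0,0,-0.95,0,0,0]
  ]
}}

```text
t: 19.07
eef_pos: [0.6242, 0.1854, 0.1832]
eef_rot: [1.0, -0.001, 0.007, -0.002]
force: [0.5, 0.9, 1.2]
grip_width: 0.0851
grip_force: 0.0
```

```bash
python3 look.py bottle_blue .618 .185 w10
```

```text
eef [0.6242 0.1854 0.1832] [ 1.    -0.001  0.007 -0.002] 0.019
cap 2728 [0.6202 0.1859] [0.0415 0.0422] 0.1016
bottle_blue 0.65 [286 164 351 244]
```

Emit:
{"name": "play_rows", "arguments": {
  "deltas": [
    [1,-0.4,0.96,0,0,0,0],
    [1,-0.4,0.96,0,0,0,0],
    [1,-0.4,0.96,0,0,0,0]
  ]
}}

```text
t: 19.42
eef_pos: [0.5763, 0.0821, 0.1733]
eef_rot: [1.0, -0.003, -0.003, 0.003]
force: [-0.2, -1.9, 0.5]
grip_width: 0.0853
grip_force: 0.0
```

Emit:
{"name": "play_rows", "arguments": {
  "deltas": [
    [1,-0.4,0.96,0,0,0,0],
    [1,-0.4,0.96,0,0,0,0],
    [1,-0.4,0.96,0,0,0,0]
  ]
}}

```text
t: 19.67
eef_pos: [0.5355, -0.0139, 0.1736]
eef_rot: [1.0, -0.004, -0.003, 0.002]
force: [0.4, -1.7, 0.2]
grip_width: 0.0855
grip_force: 0.0
```

Emit:
{"name": "play_rows", "arguments": {
  "deltas": [
    [1,-0.4,0.96,0,0,0,0],
    [1,-0.4,0.96,0,0,0,0],
    [1,-0.4,0.96,0,0,0,0]
  ]
}}

```text
t: 19.92
eef_pos: [0.4951, -0.1093, 0.1738]
eef_rot: [1.0, -0.004, -0.003, 0.001]
force: [0.3, -0.3, 0.1]
grip_width: 0.0856
grip_force: 0.0
```

Emit:
{"name": "play_rows", "arguments": {
  "deltas": [
    [1,-0.4,0.96,0,0,0,0],
    [1,-0.4,0.96,0,0,0,0],
    [1,-0.4,0.96,0,0,0,0],
    [1,-0.4,0.96,0,0,0,0],
    [1,-0.4,0.96,0,0,0,0],
    [1,-0.4,0.96,0,0,0,0]
  ]
}}

```text
t: 20.42
eef_pos: [0.4588, -0.1982, 0.1743]
eef_rot: [1.0, -0.0, -0.001, -0.001]
force: [-0.1, 0.2, -0.3]
grip_width: 0.0857
grip_force: 0.0
```

```bash
python3 look.py bottle_yellow .457 -.199 w11
```

```text
eef [ 0.4588 -0.1982  0.1743] [ 1.    -0.    -0.001 -0.001] 0.019
cap 2750 [ 0.4568 -0.1995] [0.0422 0.0417] 0.0967
bottle_yellow 0.83 [289 155 355 242]
```

Emit:
{"name": "play_rows", "arguments": {
  "deltas": [
    [1,-0.02,0.01,0.35,0,0,0],
    [1,-0.02,0.01,0.6,0,0,0],
    [1,-0.02,0.01,0.6,0,0,0]
  ]
}}

```text
t: 20.77
eef_pos: [0.4543, -0.1976, 0.1113]
eef_rot: [1.0, 0.001, -0.004, -0.002]
force: [-0.6, 0.1, -0.5]
grip_width: 0.0857
grip_force: 0.0
```

Emit:
{"name": "play_rows", "arguments": {
  "deltas": [
    [1,0,0,0.25,0,0,0],
    [1,0,0,0.43,0,0,0],
    [1,0,0,0.43,0,0,0],
    [1,0,0,0.43,0,0,0],
    [-1,0,0,0.43,0,0,0],
    [-1,0,0,0.43,0,0,0],
    [-1,0,0,0.43,0,0,0],
    [-1,0,0,0.43,0,0,0],
    [-1,0,0,0.43,0,0,0],
    [-1,0,0,0.43,0,0,0],
    [-1,0,0,0.43,0,0,0]
  ]
}}

```text
t: 21.68
eef_pos: [0.4578, -0.2008, 0.0736]
eef_rot: [1.0, -0.001, 0.001, 0.0]
force: [-0.9, 0.9, 6.7]
grip_width: 0.039
grip_force: 59.8
```

Emit:
{"name": "play_rows", "arguments": {
  "deltas": [
    [-1,0,0,-0.2,0,0,0],
    [-1,0,0,-0.4,0,0,0],
    [-1,0,0,-0.6,0,0,0],
    [-1,0,0,-0.6,0,0,0]
  ]
}}

```text
t: 22.02
eef_pos: [0.4593, -0.2017, 0.1359]
eef_rot: [1.0, -0.001, 0.004, 0.001]
force: [1.1, -1.1, -0.5]
grip_width: 0.0387
grip_force: 60.8
```

Emit:
{"name": "play_rows", "arguments": {
  "deltas": [
    [-1,0.2,-0.2,0,0,0,0],
    [-1,0.5,-0.26,0,0,0,0],
    [-1,0.81,-0.26,0,0,0,0],
    [-1,0.81,-0.26,0,0,0,0]
  ]
}}

```text
t: 22.35
eef_pos: [0.5448, -0.1726, 0.1322]
eef_rot: [1.0, 0.002, 0.004, -0.0]
force: [1.4, -0.5, -0.7]
grip_width: 0.0389
grip_force: 60.8
```

Emit:
{"name": "play_rows", "arguments": {
  "deltas": [
    [-1,0.3,0,0,0,0,0],
    [-1,0.6,0,0,0,0,0],
    [-1,0.81,0,0,0,0,0],
    [-1,0.81,0,0,0,0,0],
    [-1,0.81,0,0,0,0,0]
  ]
}}

```text
t: 22.77
eef_pos: [0.6189, -0.1743, 0.1308]
eef_rot: [1.0, -0.0, -0.001, -0.0]
force: [-0.7, 0.2, -1.2]
grip_width: 0.0387
grip_force: 60.8
```

```bash
python3 look.py carrier_yellow .62 -.174 w12
```

```text
eef [ 0.6189 -0.1743  0.1308] [ 1.    -0.    -0.001 -0.   ] 0.019
cap 902 [ 0.6332 -0.1733] [0.0211 0.0495] 0.1026
carrier_yellow 0.66 [259  40 396 245]
```

View pics/w12.png

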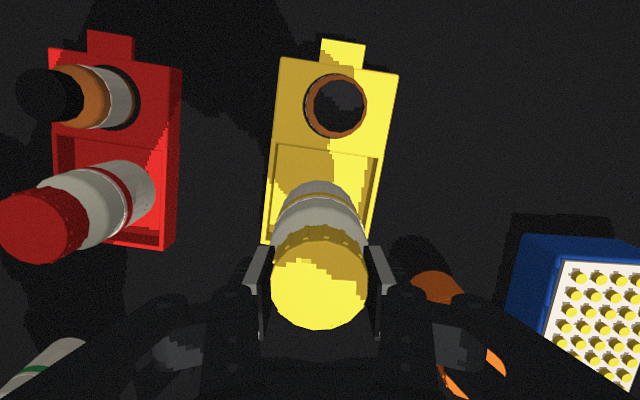

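The yellow bottle is upright over the yellow well (cap at (320,285)), and red stands well in its own carrier. I'll lower and release.

Emit:
{"name": "play_rows", "arguments": {
  "deltas": [
    [-1,0,0,0.25,0,0,0],
    [-1,0,0,0.42,0,0,0],
    [-1,0,0,0.48,0,0,0],
    [-1,0,0,0.52,0,0,0],
    [-1,0,0,0.52,0,0,0],
    [-1,0,0,0.52,0,0,0]
  ]
}}

```text
t: 23.37
eef_pos: [0.6193, -0.1752, 0.0811]
eef_rot: [1.0, -0.001, 0.001, 0.0]
force: [0.5, -1.1, -0.9]
grip_width: 0.0389
grip_force: 60.9
```

Emit:
{"name": "play_rows", "arguments": {
  "deltas": [
    [0,0,0,0,0,0,0],
    [1,0,0,0,0,0,0],
    [1,0,0,0,0,0,0],
    [1,0,0,0,0,0,0],
    [1,0,0,0,0,0,0],
    [1,0,0,0,0,0,0],
    [1,0,0,-0.3,0,0,0],
    [1,0,0,-0.6,0,0,0],
    [1,0,0,-1,0,0,0],
    [1,0,0,-1,0,0,0],
    [1,0,0,-1,0,0,0],
    [1,0,0,-1,0,0,0]
  ]
}}

```text
t: 24.37
eef_pos: [0.6186, -0.1747, 0.1801]
eef_rot: [1.0, -0.001, -0.0, -0.0]
force: [-1.6, 0.9, -0.0]
grip_width: 0.0851
grip_force: 0.0
```

```bash
python3 look.py bottle_yellow .619 -.174 w13
python3 - <<'E'
from h import *
im,d=eyes.capture("scene");cv2.imwrite("pics/s_end.png",cv2.resize(im[90:340,190:500,::-1],None,fx=2.3,fy=2.3))
E
```

```text
eef [ 0.6186 -0.1747  0.1801] [ 1.    -0.001 -0.    -0.   ] 0.019
cap 2825 [ 0.6188 -0.1739] [0.0428 0.0418] 0.1016
bottle_yellow 0.9 [286 155 350 240]
```

View pics/s_end.png

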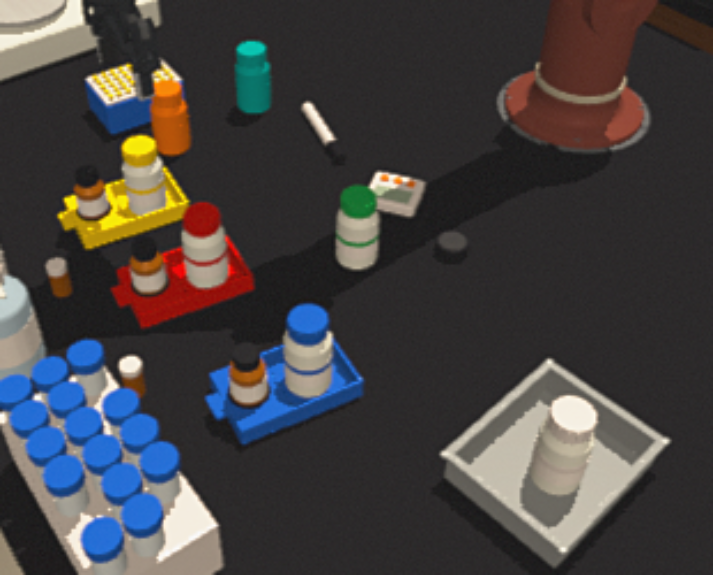

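The final view shows yellow, red and blue each upright in the well of its own colour. The white blank stands in the tote (568,440), green is untouched (357,225), and the gripper is clear.

```bash
python3 -c "
from rig import hand_in
print(hand_in())"
```

```text
the job is handed in; nothing more can be done
None
```

The job is handed in: the red, blue and yellow bottles each stand upright in the well of their own colour, the white blank is upright in the tote, and the green bottle was left where it was; the first grip closed above the red cap without moving the bottle and the second held.

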